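Sweep the broken supports off the build plate

ROBOT

A 6-joint arm with a two-finger parallel gripper is mounted at the origin on the work surface. World frame = base frame: x ahead of the robot, y to its left, z up, the work surface at z = 0. Lengths are in mm, angles in rad, forces in N, time in s.
With the tool pointing down it reaches from about 275 to 750 mm from the base axis. Payload 10.2 kg.
Tool frame: the origin (TCP) lies midway between the tips of the shut fingers; the grasp point (between the pads) lies 19 mm behind it; y points along the fingers, z is the direction in which the jaws open and shut, and the axes are right-handed (so a half turn about y gives the same grasp; the last joint's range is limited). The gripper opens to 85 mm and grips with 20 to 120 N. Pads are 22 mm wide; open, the fingers measure 114 mm over their backs; the gripper's body (76 mm by 85 mm) begins 54 mm behind the grasp point. The pads swing forward as they close: fully open they stand 13 mm farther back than shut.
Start: joints at [0.96, 0.313, 1.498, -0, 1.331, -0.223], TCP at [198.543, 486.016, 231.294] pointing down, gripper open.
Joint ranges: [-2.94, 2.94], [-0.97, 2.17], [0.19, 2.56], [-1.23, 4.37], [0.02, 3.11], [-2.88, 2.88]. Speed limits (rad/s): [2.39, 2.39, 3.01, 3.14, 3.14, 3.14].

INTERFACE

Orientations are given as a unit quaternion [w, x, y, z].
In Python, from rig import ctrl gives the robot as it stands.
- The arm moves only by the shell command python3 -m inch 'ROWS' [OPENING] [FORCE]. ROWS is JSON, one flat list of numbers, 6 for each row, row after row: the shift along the tool's x, y, z in cm, then the turn, a rotation vector about the tool's x, y, z in rad. A call has 1 to 8 rows; each row is the pose to reach, as a shift and turn from the pose commanded when the call began, along the tool's axes at that moment; what a row does not reach only later rows make up. A row lasts 1/12 s, in which the tool goes at most 41.7 mm and 7.16 degrees, less where a joint would pass 70% of its speed; a pose out of reach is approached as far as the arm can. A call with a gripper value outside its range is refused whole. OPENING is the gripper command: -1 is fully open, 1 is shut, values between are in proportion, set as the call begins (- or left out, the last holds). The fingers move at their own pace and stop on an object; FORCE is the grip in N (left out, the last holds). Time passes only in rows, so rows that repeat a pose let the fingers close. It gives the time, the measured TCP pose, the force and the opening at its end, in the units of the state.
- ctrl.sense(): the state, without advancing time (a new reading comes with each control period).
- ctrl.capture(name): name is "scene" or "top" or "wrist"; returns the picture (400x640x3 uint8, red, green, blue); there is no depth.
- ctrl.get_calibration(name): a dict with "fx", "fy", "cx", "cy" (pixels), "world_to_cam" (4x4, takes a point from world to camera coordinates). Camera axes: x right, y down, z forward; pixel columns grow to the right and rows downward; lengths in mm; the calibration is good to about 2 mm. A picture is of the moment at which its call begins: read the wrist's pose just before it. get_calibration takes no time and is no camera call; for the wrist camera it gives the pose at the moment of the call.
- ctrl.finish_job(): hands the job in, once; it reports no verdict.
Trained networks look in the newest picture that a camera, given by its name, has taken for a name from the list of things; names that differ only in an ending like _2 or _b are one class to them, and where a whole thing is asked for, a point or a joint stands for the part that bears it (a point fixed in the world has none). Each returns a list of dicts, best first, with "score" (0 to 1); they miss things now and then, are a little off and sometimes report something else, mostly with a low value. They report only what shows in the picture. A call takes as long as a camera call.
- ctrl.search_frame(thing, camera): "uv" ([column, row] in pixels, amid what is visible of it).
The state is a dict: "time_s": time; "joints": joint angles; "dq": joint speeds; "tau": joint torques, N m; "eef_pos": TCP position; "ee_rot": TCP orientation; "force": force on the tool from outside, world axes, zero at the start; "wrist_torque": the same for the moment, N m; "grip_width": opening from 0.0 (shut) to 1.0 (fully open).
Only numpy, scipy, OpenCV 4.12 (cv2) and the standard library are available. Lean on these libraries where they do the work, as an engineer would, in place of code of your own. Each camera call takes 0.05 s, during which the arm holds its last target.

TASK

Clear the black build plate of its print waste: with the fingertips, push the three white broken support pieces across the plate and over its edge so that they drop into the red scrap tray beside it, without picking any of them up. The finished blue print on the plate must stay standing where it is, and leave the other things on the bench as they are.

Things in the scene. Friction and masses are not known exactly. Their poses are not given: they have to be found in the camera images.
- plate: the raised black build plate with its stand, fixed: 250 mm along its x, 190 mm along its y, flat top 55 mm above the bench; origin at bench level under the plate's centre. Two steel clips on each of its two short (x) ends rise 7 mm above the top, outside the plate's outline.
- red_tray: red scrap tray, where the white pieces must go: open box, 250 (its x) x 100 (its y) x 45 mm high, walls and floor 4 mm, fixed; origin under its centre, at bench level; axes parallel to the plate's. It stands on the plate's +y or -y side (changing), centre 138 mm from the plate's; the plate's edge overhangs its near wall by 8 mm, 10 mm above the rim: what goes over that edge drops in.
- grey_tray: grey tray for finished prints, on the opposite side of the plate from the red one: open box, 250 (its x) x 100 (its y) x 45 mm high, walls and floor 4 mm, fixed; origin under its centre, at bench level; axes parallel to the plate's. 
- comb: white comb-shaped broken support, 20 mm by 32 mm (its y): loose, 20 g, printed white plastic, lies flat on the black plate, 14 mm high, at any yaw; origin at the centre of its underside. 
- lattice: white grid-shaped broken support, 20 mm by 30 mm (its y): loose, 20 g, printed white plastic, lies flat on the black plate, 14 mm high, at any yaw; origin at the centre of its underside. 
- arc: white arc-shaped broken support, 12 mm by 37 mm (its y): loose, 20 g, printed white plastic, lies flat on the black plate, 14 mm high, at any yaw; origin at the centre of its underside. 
- print_a: finished print: a blue round cap, 40 mm diameter, 31 mm high, with a white cross on top, loose, 70 g; origin at the centre of its underside. Stands on the black plate and must stay. It and the three white pieces lie in changing order, at least 50 mm apart along the plate's x, and within 41 mm of its middle along y.
- print_b: finished print: a blue round cap, 40 mm diameter, 31 mm high, with a white cross on top, loose, 70 g; origin at the centre of its underside. Stands in the grey tray; bystander.
- print_c: finished print: a blue round cap, 40 mm diameter, 31 mm high, with a white cross on top, loose, 70 g; origin at the centre of its underside. Stands in the grey tray; bystander.
- mask_blue: blue loose mask shell standing on its wide rim, a cone 96 mm across and 56 mm high; bystander; origin at the centre of its underside
- mask_red: red loose mask shell standing on its wide rim, a cone 96 mm across and 56 mm high; bystander; origin at the centre of its underside
- scraper: spatula-like scraper lying on the bench, 280 mm long, blade 65 mm wide; bystander; origin at about its middle
- jar: jar standing on the bench, 56 mm diameter, 70 mm high; bystander; origin at the centre of its underside

How it is judged:
By the outcome, as a careful person would: the job done as asked, in the order asked, and still so for the second after the job is handed in, with the robot touching nothing.
It also fails if it takes over 61 s, if anything falls off the work surface, if the arm or the gripper's body presses on something with over 40 N, if the wrist force passes 120 N, or if a joint passes its speed limit or range.

## Working session

There is one attempt and no reset: what is moved stays moved. The work goes in short steps, Python scripts to look and compute and a shell command to move; the robot and the scene stay as the last step left them, time stands still between calls to the robot, and variables do not carry over. Pictures are saved under pics/ and viewed, and the job is handed in when it is done.

```bash
ls; mkdir -p pics
python3 - <<'E'
from rig import ctrl
import cv2,numpy as np
for n in ("scene","top"):
    im=ctrl.capture(n); cv2.imwrite(f"pics/{n}0.png",im[:,:,::-1])
    c=ctrl.get_calibration(n); print(n,c["fx"],c["fy"],c["cx"],c["cy"]);print(np.round(c["world_to_cam"],3))
print(ctrl.sense())
E
```

```text
pics
scene 507.2493929684034 507.2493929684034 319.7120365578339 193.6181510513242
[[-5.390000e-01  8.420000e-01  5.000000e-03  2.649320e+02]
 [ 5.030000e-01  3.260000e-01 -8.010000e-01 -2.442050e+02]
 [-6.760000e-01 -4.290000e-01 -5.990000e-01  1.746944e+03]
 [ 0.000000e+00  0.000000e+00  0.000000e+00  1.000000e+00]]
top 364.46237736326634 364.46237736326634 321.91833837313305 199.96128509010998
[[ 2.40000e-02 -9.99000e-01 -2.90000e-02  4.09620e+01]
 [-9.87000e-01 -2.00000e-02 -1.57000e-01  5.29136e+02]
 [ 1.56000e-01  3.20000e-02 -9.87000e-01  9.88491e+02]
 [ 0.00000e+00  0.00000e+00  0.00000e+00  1.00000e+00]]
{'time_s': 0.1, 'joints': array([ 9.59610267e-01,  3.13359745e-01,  1.49831271e+00,  9.72658955e-06,
        1.33098963e+00, -2.23380967e-01]), 'dq': array([ 0.00058394, -0.00122527, -0.00412164, -0.00200084,  0.0003775 ,
       -0.00033832]), 'tau': array([ 1.74842800e-03, -4.12899363e+01, -2.60140961e+01, -2.32538905e-04,
        3.03518340e-03,  1.51883455e-05]), 'eef_pos': array([198.4091443 , 485.83844605, 230.82807392]), 'ee_rot': array([-0.69351085,  0.69419946, -0.13640931,  0.13609673]), 'force': array([-0.06873287,  0.33875162,  0.06442529]), 'wrist_torque': array([ 0.05109426,  0.04364182, -0.02647707]), 'grip_width': 0.9997759797859904}
```

View pics/scene0.png

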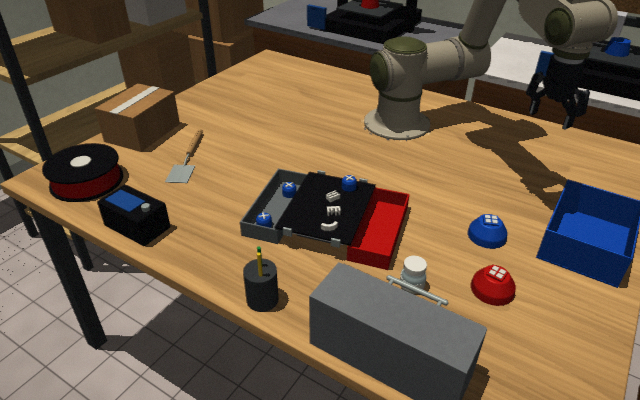

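View pics/top0.png

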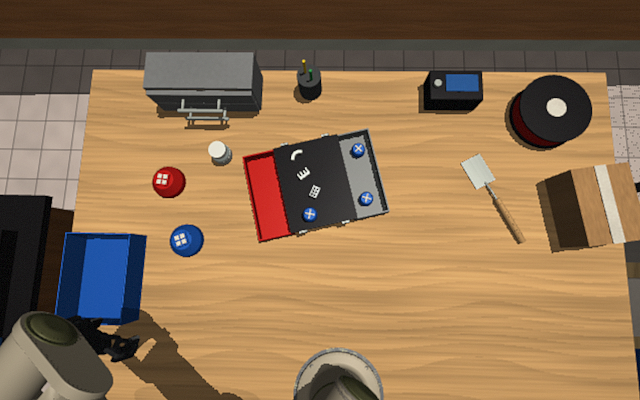

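The top view shows the red tray on the left (267,195). On the plate are the arc (296,155), comb (303,173), lattice (315,191) and the cap (310,214). Next I measure their positions.

```bash
cat > h.py <<'E'
from rig import ctrl
import cv2,numpy as np
def bp(c,uv,z):
    M=np.array(c["world_to_cam"]);R=M[:3,:3];t=M[:3,3]
    o=-R.T@t
    d=R.T@np.array([(uv[0]-c["cx"])/c["fx"],(uv[1]-c["cy"])/c["fy"],1.])
    return (o+d*(z-o[2])/d[2])
def proj(c,p):
    M=np.array(c["world_to_cam"]);q=M[:3,:3]@np.array(p,float)+M[:3,3]
    return np.array([c["fx"]*q[0]/q[2]+c["cx"],c["fy"]*q[1]/q[2]+c["cy"]])
E
python3 - <<'E'
from h import *
im=ctrl.capture("top");c=ctrl.get_calibration("top")
h=cv2.cvtColor(im,cv2.COLOR_RGB2HSV)
roi=np.zeros(im.shape[:2],np.uint8);roi[125:245,240:390]=255
red=cv2.inRange(h,(0,120,60),(8,255,255))|cv2.inRange(h,(172,120,60),(180,255,255));red&=roi
n,l,s,ce=cv2.connectedComponentsWithStats(red)
for i in range(1,n):
    if s[i,4]>200:
        r=cv2.minAreaRect(np.argwhere(l==i)[:,::-1].astype(np.float32));print("red",s[i],r)
        for p in cv2.boxPoints(r): print(p,bp(c,p,45)[:2].round())
w=cv2.inRange(h,(0,0,140),(180,60,255))&roi
n,l,s,ce=cv2.connectedComponentsWithStats(w)
for i in range(1,n):
    if s[i,4]>6: print("w",s[i],ce[i].round(1),bp(c,ce[i],69)[:2].round(1),bp(c,ce[i],86)[:2].round(1))
b=cv2.inRange(h,(100,120,60),(130,255,255))&roi
n,l,s,ce=cv2.connectedComponentsWithStats(b)
for i in range(1,n):
    if s[i,4]>20: print("b",s[i],ce[i].round(1),bp(c,ce[i],80)[:2].round(1))
cv2.imwrite("pics/topz.png",cv2.resize(im[120:250,235:395],None,fx=4.6,fy=4.6,interpolation=cv2.INTER_CUBIC)[:,:,::-1])
E
```

```text
red [ 242  149   50   93 2678] ((265.68780517578125, 195.20974731445312), (87.30378723144531, 33.66434097290039), 77.90524291992188)
[240.08292 156.05365] [652. 293.]
[273. 149.] [674. 198.]
[291.2927  234.36584] [429. 136.]
[258.3756 241.4195] [407. 227.]
w [321 133   8   4  15] [324.3 134.5] [712.   49.6] [706.1  49.1]
w [ 340  136   45   82 1483] [360.6 178.1] [587.3 -54. ] [583.5 -52.8]
w [281 143   7   3  14] [283.6 143.7] [683.  164.2] [677.6 161.7]
w [355 145   7   7  32] [357.9 147.9] [674.  -45.7] [668.7 -44.6]
w [291 150  11  10  50] [295.2 153.7] [654.5 130.5] [649.5 128.6]
w [297 167  13  13  70] [303.5 173.6] [597.5 105. ] [593.5 103.6]
w [379 171   4  15  15] [380.5 178. ] [ 588.7 -109. ] [ 584.9 -106.8]
w [309 185  11  13  76] [314.5 190.9] [548.8  73. ] [545.7  72.1]
w [362 194   9   8  28] [366.1 197.6] [533.  -69.5] [530.1 -67.9]
w [386 198   2   7   7] [386.4 201. ] [ 524.5 -125. ] [ 521.8 -122.5]
w [386 206   4   6   9] [387.6 209. ] [ 502.5 -128. ] [ 500.1 -125.5]
w [305 209  10  10  35] [309.3 213.5] [485.6  85.6] [483.5  84.5]
w [342 220   7   4  17] [345.1 221.3] [466.3 -12.7] [464.6 -12.1]
w [299 230   8   4  19] [302.3 231.3] [436.6 103.2] [435.4 101.8]
b [352 143  13  13  95] [357.9 149.9] [664.9 -45. ]
b [360 192  13  14  95] [365.7 198.8] [527.7 -67.4]
b [303 207  14  15 123] [309.9 214.2] [482.5  83.2]
```

View pics/topz.png

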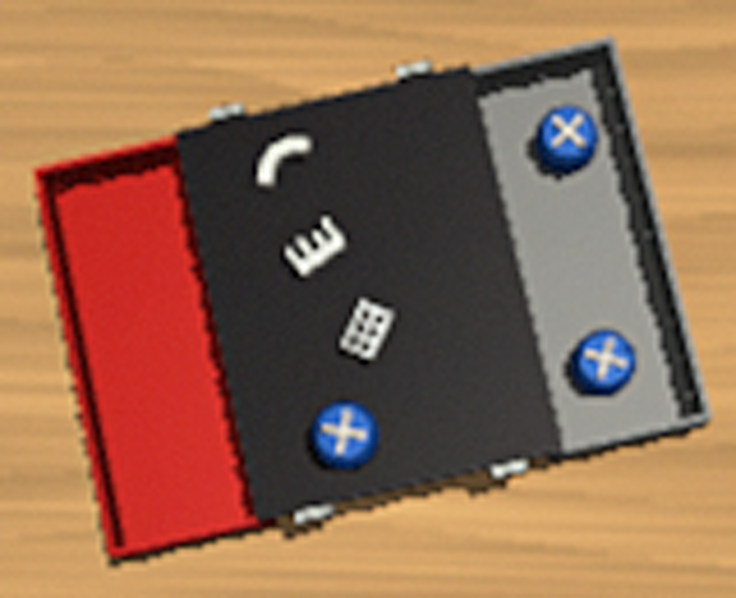

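Run:
```python
from h import *
from scipy.optimize import least_squares
c=ctrl.get_calibration("top")
Z=lambda u,v:(u/4.6+235-.4,v/4.6+120-.4)
P=[bp(c,Z(*p),55)[:2] for p in [(180,133),(470,68),(560,452),(255,522)]]
T=[bp(c,Z(*p),45)[:2] for p in [(37,170),(110,562),(612,38),(708,418)]]
L=np.array([(125,95),(125,-95),(-125,-95),(-125,95),(125,188),(-125,188),(125,-188),(-125,-188)])
W=np.array(P+T)
f=lambda q:(L@np.array([[np.cos(q[2]),np.sin(q[2])],[-np.sin(q[2]),np.cos(q[2])]])+q[:2]-W).ravel()
r=least_squares(f,[560,30,.2]);print(r.x,r.fun.reshape(-1,2).round(1))
q=r.x;R=np.array([[np.cos(q[2]),-np.sin(q[2])],[np.sin(q[2]),np.cos(q[2])]])
for n,p in dict(arc=(654.5,130.5),comb=(597.5,105),lat=(548.8,73),print=(482.8,84)).items():
    print(n,(R.T@(np.array(p)-q[:2])).round(1))
s=ctrl.sense()
from scipy.spatial.transform import Rotation as Ro
w,x,y,z=s["ee_rot"];M=Ro.from_quat([x,y,z,w]).as_matrix();print(M.round(3))
```

```text
[5.75074114e+02 7.55914718e+01 2.45911839e-01] [[ 0.4  4. ]
 [ 1.8 -0.4]
 [-0.9 -2.9]
 [-1.1 -0.8]
 [ 0.2  3.1]
 [ 1.8  1.2]
 [-0.1 -1.4]
 [-2.1 -3. ]]
arc [90.4 33.9]
comb [28.9 23.1]
lat [-26.1   3.9]
print [-87.5  30.6]
[[ 0.926 -0.001  0.378]
 [-0.378 -0.001  0.926]
 [-0.    -1.    -0.001]]
```

```bash
cat >> h.py <<'E'
from scipy.spatial.transform import Rotation as Ro
PC=np.array([575.1,75.6]);YAW=.246
RP=np.array([[np.cos(YAW),-np.sin(YAW)],[np.sin(YAW),np.cos(YAW)]])
X=np.r_[RP[:,0],0];Y=np.r_[RP[:,1],0]
# tool z = plate x, tool y = down, tool x = y cross z
D=np.array([0,0,-1.]);RT=np.c_[np.cross(D,X),D,X]
def go(px,py,z):
    s=ctrl.sense();w,x,y,q=s["ee_rot"];M=Ro.from_quat([x,y,q,w]).as_matrix()
    p=np.r_[RP@[px,py]+PC,z]
    print("shift cm",(M.T@(p-s["eef_pos"])/10).round(2),"rot",Ro.from_matrix(M.T@RT).as_rotvec().round(3),"t",s["time_s"],"grip",s["grip_width"], "F",s["force"].round(1))
    print("plate xy",(RP.T@(s["eef_pos"][:2]-PC)).round(1),"z",s["eef_pos"][2].round(1), "dist",np.linalg.norm(p-s["eef_pos"]).round())
E
python3 -c "
from h import *
go(90,-20,150)"
```

```text
shift cm [ 58.82   8.09 -20.01] rot [0.001 0.937 0.   ] t 0.15 grip 0.9997272843911703 F [-0.8  0.4  0. ]
plate xy [-265.4  489.6] z 230.9 dist 627.0
```

```bash
python3 -m inch '[3,0,-1,0,0.06,0, 7,0,-2.4,0,0.12,0, 11,0.2,-3.7,0,0.18,0, 15,0.5,-5.1,0,0.24,0, 18.5,0.8,-6.3,0,0.3,0, 22,1,-7.5,0,0.36,0, 25.5,1.3,-8.7,0,0.42,0, 29,1.6,-9.9,0,0.47,0]' 0.72 20; python3 -c "
from h import *
go(90,-20,150)"
```

```text
time_s: 0.82
eef_pos: [430.7, 283.2, 215.1]
ee_rot: [-0.643, 0.643, -0.295, 0.295]
force: [0.1, 0.7, 0.2]
grip_width: 0.141
shift cm [30.97  6.51  4.58] rot [ 0.     0.464 -0.   ] t 0.8167 grip 0.14073378254571942 F [0.1 0.7 0.2]
plate xy [-89.5 236.5] z 215.1 dist 320.0
```

```bash
python3 -m inch '[4,0.4,0.5,0,0.06,0, 8,1.2,1.1,0,0.12,0, 12,2,1.7,0,0.18,0, 16,3,2.3,0,0.24,0, 20,4,2.9,0,0.3,0, 24,5,3.5,0,0.36,0, 28,5.9,4.1,0,0.42,0, 31,6.5,4.6,0,0.464,0]'; python3 -c "
from h import *
im=ctrl.capture('wrist');cv2.imwrite('pics/w1.png',im[:,:,::-1])
go(90,-20,60)"
```

```text
time_s: 1.48
eef_pos: [668.5, 77.7, 148.6]
ee_rot: [-0.557, 0.558, -0.436, 0.435]
force: [-0.8, -0.1, -0.1]
grip_width: 0.139
shift cm [-0.47  8.68 -0.22] rot [ 0.002 -0.007  0.001] t 1.5333 grip 0.14079269225197238 F [ 3.2 -3.8 -1.6]
plate xy [ 92.3 -24.6] z 146.8 dist 87.0
```

View pics/w1.png

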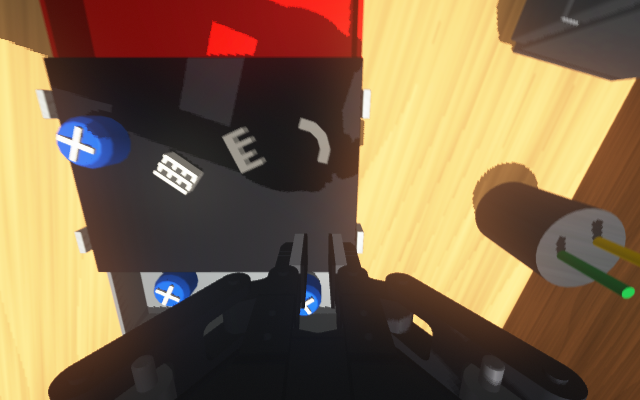

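The wrist view shows the plate with the lattice (178,173), comb (243,150), arc (315,142) and cap (90,142), and the fingertips at (318,240). I cross-check these positions with the wrist calibration.

```bash
python3 -c "
from h import *
c=ctrl.get_calibration('wrist')
for n,p,z in [('lat',(178,173),69),('comb',(243,150),69),('arc',(317,142),69),('cap',(77,143),86),('c1',(45,58),55),('c2',(362,58),55),('c3',(98,271),55),('c4',(357,271),55)]:
    print(n,(RP.T@(bp(c,p,z)[:2]-PC)).round(1))
go(90,-20,60)"
```

```text
lat [-20.8   4. ]
comb [33.6 22.1]
arc [92.3 27.9]
cap [-82.2  30.2]
c1 [-117.    92.1]
c2 [127.4  90. ]
c3 [-120.2  -94.2]
c4 [129.7 -95.9]
shift cm [-0.47  8.68 -0.22] rot [ 0.002 -0.007  0.001] t 1.5333 grip 0.14079269225197238 F [ 3.2 -3.8 -1.6]
plate xy [ 92.3 -24.6] z 146.8 dist 87.0
```

```bash
python3 -m inch '[0,2.5,0,0,0,0, 0,5,0,0,0,0, 0,7,0,0,0,0, 0,8.2,0,0,0,0, 0,8.6,0,0,0,0, 0,8.6,0,0,0,0]'; python3 -c "
from h import *
go(91,110,60)"
```

```text
time_s: 2.03
eef_pos: [666.9, 80.4, 63.7]
ee_rot: [-0.558, 0.558, -0.434, 0.434]
force: [-0.5, -0.2, -0.8]
grip_width: 0.142
shift cm [-12.77   0.38   0.12] rot [ 0.001  0.003 -0.   ] t 2.0333 grip 0.14211804454203922 F [-0.5 -0.2 -0.8]
plate xy [ 90.2 -17.7] z 63.7 dist 128.0
```

```bash
python3 -m inch '[0,0.35,0,0,0,0, -1.3,0.4,0,0,0,0, -2.6,0.4,0,0,0,0, -3.9,0.4,0,0,0,0, -5.2,0.4,0,0,0,0, -6.5,0.4,0,0,0,0, -7.7,0.4,0,0,0,0, -7.7,0.4,0,0,0,0]'; python3 -c "
from h import *
im=ctrl.capture('wrist');cv2.imwrite('pics/w2.png',im[:,:,::-1])
go(91,110,60)"
```

```text
time_s: 2.7
eef_pos: [647.3, 157.8, 60.4]
ee_rot: [0.559, -0.559, 0.433, -0.433]
force: [0.2, -0.6, 0.5]
grip_width: 0.141
shift cm [-4.93  0.04  0.11] rot [ 0.     0.005 -0.   ] t 2.75 grip 0.14092816754601498 F [ 0.  -0.5  0.5]
plate xy [90.2 60.7] z 60.4 dist 49.0
```

View pics/w2.png

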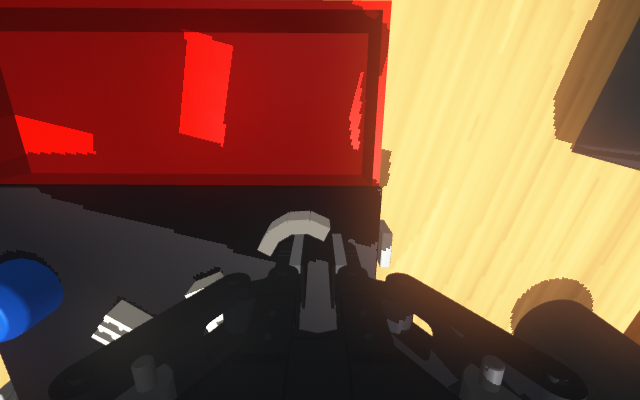

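The arc (295,225) is riding on the fingertips ahead of the tool, close to the plate edge (row 185). I continue the push.

```bash
python3 -m inch '[-1.2,0,0,0,0,0, -2.4,0,0,0,0,0, -3.6,0,0,0,0,0, -4.6,0,0,0,0,0, -5.4,0,0,0,0,0, -5.6,0,0,0,0,0, -5.6,0,0,0,0,0]'; python3 -c "
from h import *
im=ctrl.capture('wrist');cv2.imwrite('pics/w3.png',im[:,:,::-1])
go(91,110,60)"
```

```text
time_s: 3.33
eef_pos: [634.2, 209.9, 60.3]
ee_rot: [-0.558, 0.558, -0.434, 0.434]
force: [-0.1, 0.3, 0.2]
grip_width: 0.138
shift cm [0.53 0.03 0.09] rot [-0.     0.003  0.   ] t 3.3833 grip 0.1377233458817096 F [-0.   0.1 -0.4]
plate xy [ 90.  115.3] z 60.3 dist 5.0
```

View pics/w3.png

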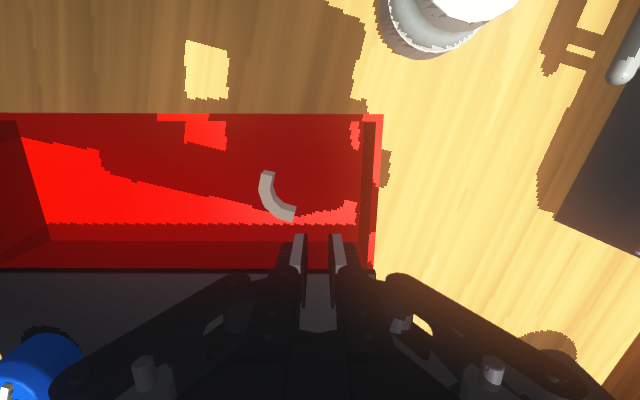

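The arc is in the red tray at (275,195). Now I lift and move behind the comb.

```bash
python3 -m inch '[0,-3,0,0,0,0, 0.5,-6,-0.5,0,0,0, 4,-6,-2,0,0,0, 7.5,-6,-3.5,0,0,0, 11,-6,-5,0,0,0, 14,-6,-5.9,0,0,0, 14.4,-6,-5.9,0,0,0, 14.4,-6,-5.9,0,0,0]'; python3 -c "
from h import *
go(31,-28,60)
im=ctrl.capture('wrist');cv2.imwrite('pics/w4.png',im[:,:,::-1])"
```

```text
time_s: 4.05
eef_pos: [612.9, 52.8, 120.5]
ee_rot: [0.557, -0.557, 0.435, -0.435]
force: [0.2, -0.3, 0.0]
grip_width: 0.14
shift cm [-0.33  6.05 -0.02] rot [-0.    -0.001  0.   ] t 4.05 grip 0.13962387235206172 F [ 0.2 -0.3  0. ]
plate xy [ 31.2 -31.3] z 120.5 dist 61.0
```

View pics/w4.png

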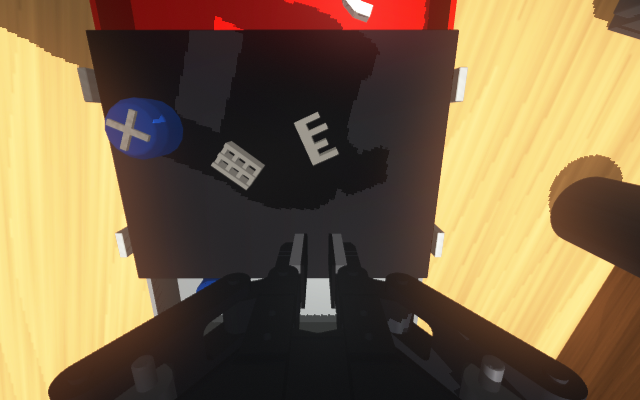

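The comb (315,138) is in line with the fingers (318). I descend and push.

```bash
python3 -m inch '[0,2.5,0,0,0,0, 0,4.8,0,0,0,0, 0,6,0,0,0,0, 0,6,0,0,0,0, -1.3,6,0,0,0,0, -2.6,6,0,0,0,0, -3.9,6,0,0,0,0, -5.2,6,0,0,0,0]'; python3 -m inch '[-1.3,0,0,0,0,0, -2.6,0,0,0,0,0, -3.9,0,0,0,0,0, -3.9,0,0,0,0,0]'; python3 -c "
from h import *
go(31,113,60)
im=ctrl.capture('wrist');cv2.imwrite('pics/w5.png',im[:,:,::-1])"
```

```text
time_s: 4.77
eef_pos: [599.8, 107.5, 61.4]
ee_rot: [0.559, -0.558, 0.433, -0.434]
force: [-0.0, 0.1, 0.5]
grip_width: 0.138
time_s: 5.1
eef_pos: [589.4, 145.9, 60.4]
ee_rot: [0.559, -0.559, 0.434, -0.433]
force: [-0.3, 0.8, -0.3]
grip_width: 0.137
shift cm [-4.83  0.04  0.02] rot [ 0.     0.005 -0.   ] t 5.1 grip 0.13657088631890676 F [-0.3  0.8 -0.3]
plate xy [31.  64.7] z 60.4 dist 48.0
```

View pics/w5.png

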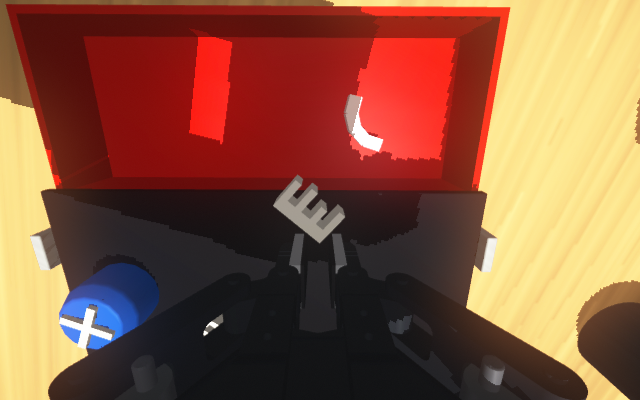

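The comb (310,210) is centred on the fingers at the edge, so I keep going.

```bash
python3 -m inch '[-1.2,0,0,0,0,0, -2.4,0,0,0,0,0, -3.6,0,0,0,0,0, -4.6,0,0,0,0,0, -5.2,0,0,0,0,0, -5.2,0,0,0,0,0, -5.2,0,0,0,0,0]'; python3 -c "
from h import *
go(-24,-40,120)
im=ctrl.capture('wrist');cv2.imwrite('pics/w6.png',im[:,:,::-1])"
```

```text
time_s: 5.73
eef_pos: [577.4, 194.0, 60.3]
ee_rot: [-0.558, 0.558, -0.434, 0.434]
force: [-0.1, 0.1, -0.7]
grip_width: 0.142
shift cm [15.4  -5.97 -5.56] rot [0.    0.004 0.   ] t 5.7333 grip 0.14157152805479256 F [-0.1  0.1 -0.7]
plate xy [ 31.  114.2] z 60.3 dist 174.0
```

View pics/w6.png

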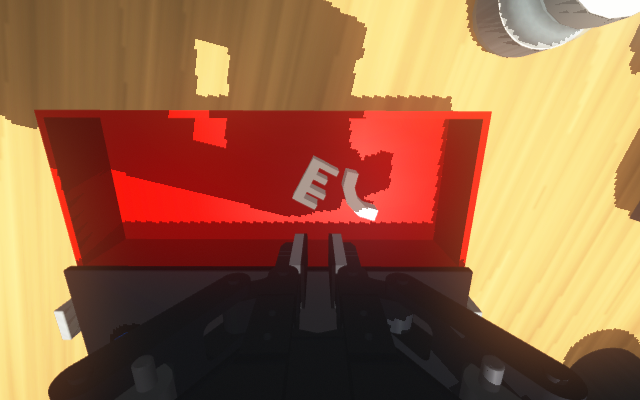

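The comb is now in the tray at (315,183). The lattice is next.

```bash
python3 -m inch '[0,-3,0,0,0,0, 0.5,-6,-0.5,0,0,0, 4,-6,-2,0,0,0, 8,-6,-3.5,0,0,0, 12,-6,-4.8,0,0,0, 15,-6,-5.4,0,0,0, 15.4,-6,-5.5,0,0,0, 15.4,-6,-5.5,0,0,0]'; python3 -c "
from h import *
go(-24,-40,60)
im=ctrl.capture('wrist');cv2.imwrite('pics/w7.png',im[:,:,::-1])"
```

```text
time_s: 6.45
eef_pos: [562.2, 28.6, 120.4]
ee_rot: [0.557, -0.557, 0.435, -0.435]
force: [0.6, 0.6, -0.0]
grip_width: 0.144
shift cm [-0.25  6.04 -0.01] rot [-0.    -0.001  0.   ] t 6.45 grip 0.14437124734861081 F [ 0.6  0.6 -0. ]
plate xy [-23.9 -42.5] z 120.4 dist 60.0
```

View pics/w7.png

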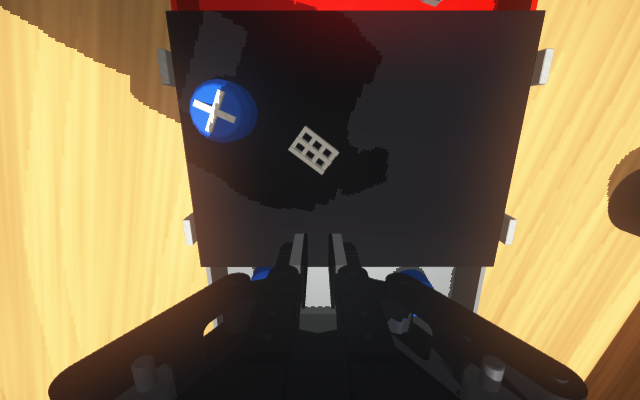

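The lattice (314,150) is in line with the fingers. The cap (222,110) is well to the side.

```bash
python3 -m inch '[0,2.5,0.1,0,0,0, 0,4.8,0.2,0,0,0, 0,6,0.2,0,0,0, 0,6,0.2,0,0,0, -1.3,6,0.2,0,0,0, -2.6,6,0.2,0,0,0, -3.9,6,0.2,0,0,0, -5.2,6,0.2,0,0,0]'; python3 -c "
from h import *
go(-24,113,60)
im=ctrl.capture('wrist');cv2.imwrite('pics/w8.png',im[:,:,::-1])"
```

```text
time_s: 7.17
eef_pos: [551.1, 83.8, 61.3]
ee_rot: [0.559, -0.558, 0.433, -0.434]
force: [-0.6, -0.6, 0.1]
grip_width: 0.141
shift cm [-9.92  0.12 -0.23] rot [-0.002  0.004  0.   ] t 7.1667 grip 0.14123180734320576 F [-0.6 -0.6  0.1]
plate xy [-21.3  13.8] z 61.3 dist 99.0
```

View pics/w8.png

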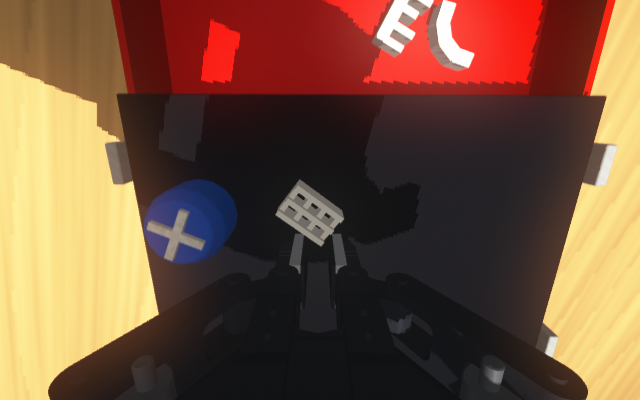

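```bash
python3 -m inch '[-1,0,0,0,0,0, -2,0,0,0,0,0, -3,0,0,0,0,0, -4,0,0,0,0,0, -4,0,0,0,0,0]'; python3 -c "
from h import *
go(-22,113,60)
for n in ('wrist','scene'):
  im=ctrl.capture(n);im=im if n=='wrist' else cv2.resize(im[150:290,220:440],None,fx=3,fy=3);cv2.imwrite(f'pics/{n}9.png',im[:,:,::-1])"
```

```text
time_s: 7.63
eef_pos: [540.8, 122.3, 60.3]
ee_rot: [0.559, -0.559, 0.434, -0.433]
force: [0.1, 0.1, -0.0]
grip_width: 0.142
shift cm [-5.94  0.03  0.02] rot [ 0.     0.004 -0.   ] t 7.6333 grip 0.1422504933058852 F [ 0.1  0.1 -0. ]
plate xy [-21.9  53.6] z 60.3 dist 59.0
```

View pics/wrist9.png

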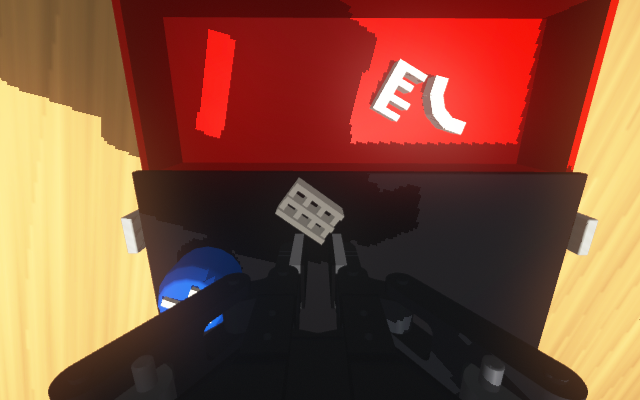

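View pics/scene9.png

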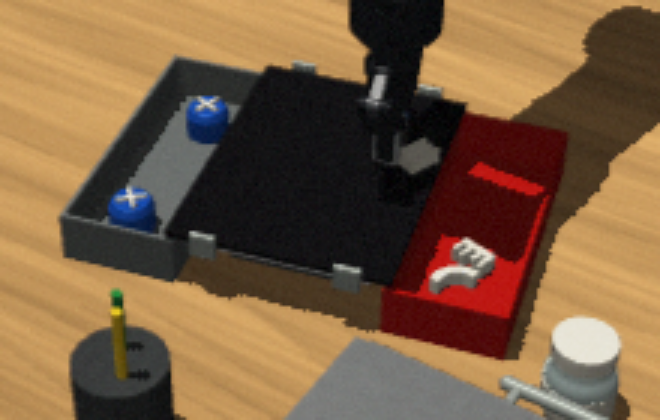

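No force shows, the cap is unmoved, and the lattice (310,210) is centred on the fingers. I finish the push.

```bash
python3 -m inch '[-1.2,0,0,0,0,0, -2.4,0,0,0,0,0, -3.6,0,0,0,0,0, -4.8,0,0,0,0,0, -5.8,0,0,0,0,0, -6.2,0,0,0,0,0, -6.2,0,0,0,0,0, -6.2,0,0,0,0,0]'; python3 -c "
from h import *
go(-24,-40,120)
im=ctrl.capture('wrist');cv2.imwrite('pics/w10.png',im[:,:,::-1])"
```

```text
time_s: 8.4
eef_pos: [526.1, 180.8, 60.3]
ee_rot: [-0.558, 0.558, -0.434, 0.434]
force: [0.5, 0.3, -0.6]
grip_width: 0.14
shift cm [15.39 -5.97 -0.26] rot [-0.     0.003  0.   ] t 8.4 grip 0.14001480266841623 F [ 0.5  0.3 -0.6]
plate xy [-21.9 113.9] z 60.3 dist 165.0
```

View pics/w10.png

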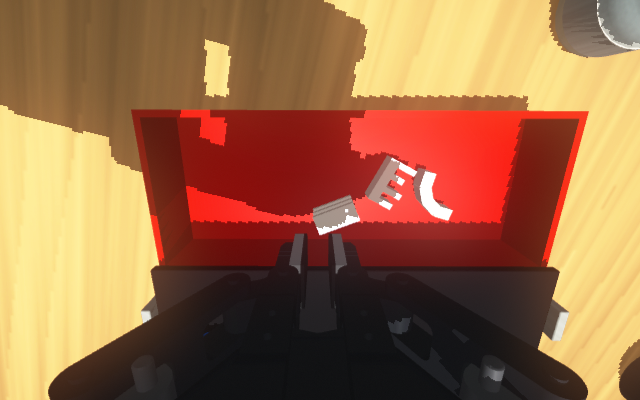

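The lattice is in the tray at (337,215), possibly tilted or still settling. I retreat upward and check.

```bash
python3 -m inch '[0,-3,0,0,0,0, 0,-6,0,0,0,0, 0,-10,0,0,0,0, 3,-14,0,0,0,0, 6,-16,0,0,0,0, 9,-18,0,0,0,0, 9,-18,0,0,0,0, 9,-18,0,0,0,0]'; python3 -c "
from h import *
go(0,0,120)
for n in ('wrist','scene','top'):
  im=ctrl.capture(n)
  if n=='scene': im=cv2.resize(im[150:290,220:440],None,fx=3,fy=3)
  cv2.imwrite(f'pics/{n}11.png',im[:,:,::-1])
c=ctrl.get_calibration('wrist');print(proj(c,np.r_[RP@[-84.8,30.4]+PC,86]))"
```

```text
time_s: 9.12
eef_pos: [548.8, 91.7, 241.1]
ee_rot: [0.558, -0.557, 0.434, -0.435]
force: [0.1, 0.7, -0.8]
grip_width: 0.141
shift cm [ 2.2  12.11  2.14] rot [-0.002 -0.     0.   ] t 9.1167 grip 0.14147476337148143 F [ 0.1  0.7 -0.8]
plate xy [-21.6  22.1] z 241.1 dist 125.0
[260.64275019 178.91209671]
```

View pics/wrist11.png

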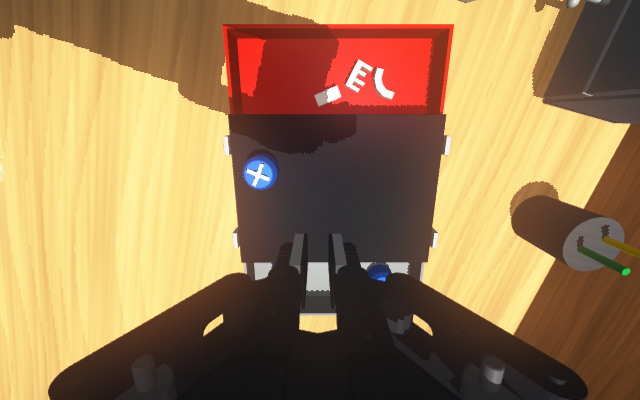

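View pics/scene11.png

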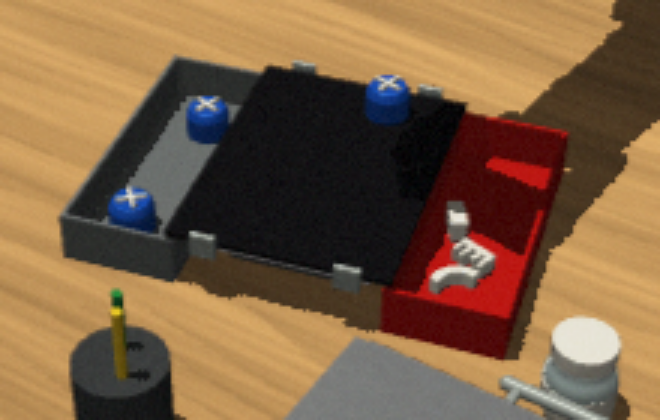

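```bash
python3 -m inch '[0,0,0,0,0,0, 0,0,0,0,0,0, 0,0,0,0,0,0, 0,0,0,0,0,0, 0,0,0,0,0,0, 0,0,0,0,0,0]'>/dev/null; python3 -c "
from h import *
a=cv2.imread('pics/scene0.png')[:,:,::-1];b=ctrl.capture('scene')
for im in (a,b):
  m=cv2.inRange(cv2.cvtColor(np.ascontiguousarray(im),cv2.COLOR_RGB2HSV),(100,120,60),(130,255,255));m[:165]=0;m[205:]=0;m[:,:325]=0;m[:,375:]=0
  M=cv2.moments(m,True);print(M['m10']/M['m00'],M['m01']/M['m00'],M['m00'])
w=ctrl.capture('wrist');cv2.imwrite('pics/w12.png',cv2.resize(w[10:230,200:480],None,fx=2.5,fy=2.5)[:,:,::-1])
c=ctrl.get_calibration('wrist');print(proj(c,np.r_[RP@[-84.8,30.4]+PC,86]),[proj(c,np.r_[RP@p+PC,55]).round() for p in [(-125,95),(125,95)]])"
```

```text
348.02564102564105 183.58333333333334 156.0
348.12578616352204 183.67295597484278 159.0
[260.10037389 178.01841892] [array([227., 117.]), array([446., 117.])]
```

View pics/w12.png

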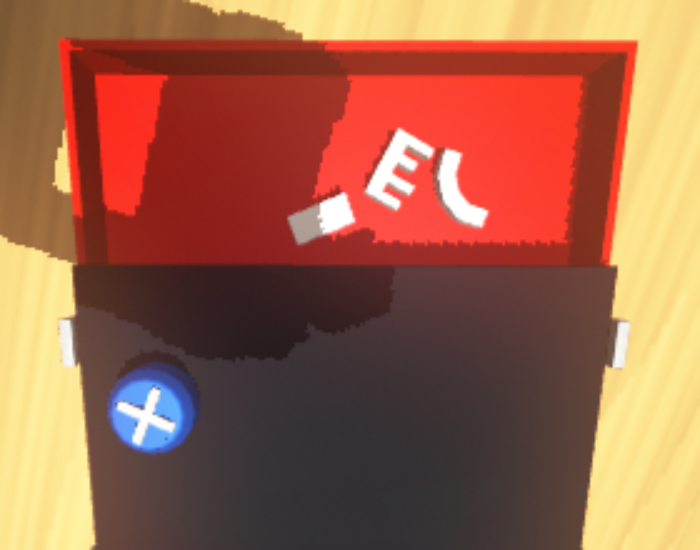

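The cap's centroid in the scene camera has moved only 0.1 px. All three pieces lie in the red tray: arc, comb, and the lattice standing on its side and at rest. The plate is clear apart from the cap, so I hand the job in.

```bash
python3 -c "
from rig import ctrl
print(ctrl.finish_job(), ctrl.sense()['time_s'])"
```

```text
the job is handed in; nothing more can be done
the job is handed in; nothing more can be done
```

I pushed the arc, the comb and the lattice one at a time across the plate with the nearly shut fingertips. All three dropped over the edge into the red tray, and none was picked up. I handed the job in at about 10 s on the robot's clock.

- **Tray and plate:** The last wrist and scene pictures show all three pieces inside the red tray. The lattice came to rest standing on its side. The plate is empty except for the blue print.
- **Blue print:** It is still standing, and its centre in the scene camera shifted by only about 0.1 px from the start.
- **Forces and other objects:** The force readings I took were about 5 N at most, in free air, and under 1.1 N around the pushes. I saw no contact with other objects; the two caps in the grey tray look unmoved in the scene picture, but I did not measure the others.
- **One disagreement:** The top and wrist cameras differed by about 5 mm on most positions along the plate's x. In the last wrist picture the blue print sat about 6 px from where I predicted it. I put this down to calibration, because the scene camera showed no movement.

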